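# Index the jar turntable to the yellow-marked hole

### The job

On the small jar turntable, draw the red spring pin knob up, turn the wheel to the neighbouring index hole marked with the yellow ring (not the green one), and let the pin drop fully home in that hole. Let go of the knob and leave the loose bottle and jar standing beside it undisturbed.

Things in the scene. Friction and masses are not known exactly. Their poses are not given: they have to be found in the camera images.
- knob_grip (a point): Centre of the red pull knob: upright plastic cylinder, 34 mm diameter, 35 mm tall. This point is 19 mm above its underside, 110 mm above the table with the pin home, on the pin's vertical axis, 120 mm from the pivot. The knob spins freely on the pin, so the gripper need not turn with the wheel. Below it, 6 mm lower with the pin home, ends a steel housing of 28 mm diameter.
- pin (a joint): How far the steel pin under the knob (16 mm thick, round end) is drawn, m: 0 fully home in a hole, 0.038 the upper stop. Clear of the plate from 0.020 up. A spring pulls it down with 4 N (home) to 6.5 N (drawn), plus 1.2 N weight. Let go over a hole it drops by itself; between holes it rests on the plate.
- wheel: Blue wheel, 176 mm diameter, on the fixed plate; origin on its vertical turning axis, at table height; its x axis points to the knob. Turns either way with light friction and stays where left. A lug 36 mm wide, top 60 mm above the table, carries the pin's housing. Three fixed jars (tops 137 mm above the table) stand on the half away from the knob.
- pivot (a point): Centre of the round fixed index plate (350 mm diameter) at its top face, 45 mm above the table; the wheel's axis. The plate has 8 holes, 45 degrees apart, 120 mm from this axis, each 21 mm wide, with a countersunk mouth 33 mm wide: a pin let go within about 12 mm of the centre slides in. The pin starts home in the hole midway between the two ringed ones.
- yellow_ring: Flat yellow ring, 56 mm outer and 36 mm inner diameter, 3 mm thick, lying on the plate around the wanted hole; origin at the hole's centre, on the plate's top. A like ring in green marks the hole on the other side of the pin, and which is which varies.
- amber_bottle: Loose amber bottle with a black cap, 64 mm in diameter, 130 mm tall, standing beside the turntable; origin at the centre of its underside. To be left alone.
- yellow_lid_jar: Loose white jar with a yellow lid, 80 mm in diameter, 100 mm tall, standing beside the turntable; origin at the centre of its underside. To be left alone.

How it is judged:
On the way:
1. the pin is drawn clear of its hole (value of joint pin above 0.018 m), for 0.1 s.
At the end, for the whole second after the job is handed in: The pin is home (drawn less than 4 mm) in the yellow-ringed hole (its axis within 10 mm of the ring's centre) and stays so (value of joint pin below 0.004 m and horizontal distance between knob_grip and yellow_ring below 0.01 m); the robot touches nothing.
It fails at once if the bottle or the jar is moved by more than 20 mm or tipped (distance of any of amber_bottle, yellow_lid_jar from where it was at the start of the episode above 0.02 m or angle between any of amber_bottle, yellow_lid_jar's own z axis and vertical above 0.5 rad).
It also fails if it takes over 29 s, if anything falls off the work surface, if the arm or the gripper's body presses on something with over 40 N, if the wrist force passes 120 N, or if a joint passes its speed limit or range.

### The arm

A 6-joint arm with a two-finger parallel gripper is mounted at the origin on the work surface. World frame = base frame: x ahead of the robot, y to its left, z up, the work surface at z = 0. Lengths are in m, angles in rad, forces in N, time in s.
With the tool pointing down it reaches from about 0.35 to 0.975 m from the base axis. Payload 4.9 kg.
Tool frame: the origin (TCP) lies at the very end of the fingers, on their centre line; the grasp point (between the pads) lies 19 mm behind it; z points along the fingers, y is the line along which they close (so a half turn about z gives the same grasp; the last joint's range is limited). The gripper opens to 85 mm and grips with 20 to 120 N. Pads are 22 mm wide; open, the fingers measure 114 mm over their backs; the gripper's body (76 mm by 85 mm) begins 54 mm behind the grasp point. The pads swing forward as they close: fully open they stand 13 mm farther back than shut.
Start: joints at [-1.279, 0.053, 1.613, -0, 1.476, -0.119], TCP at [0.25, -0.573, 0.231] pointing down, gripper open.
Joint ranges: [-3.01, 3.01], [-1.01, 2.22], [0.06, 2.58], [-1.02, 4.17], [0.09, 2.62], [-3.14, 3.14]. Speed limits (rad/s): [2.57, 2.57, 3.14, 3.14, 3.14, 3.14].

### API

Orientations are given as a rotation vector (axis times angle).
In Python, from station import ctrl gives the robot as it stands. The module is installed in compiled form; this text tells all that it offers.
- The arm moves only by the tool jog_arm, never from a script. Its argument "steps" is a list of rows, each an object with "delta_rot": the turn, a rotation vector about the tool's x, y, z in degrees, a list of three; "linear": the shift along the tool's x, y, z in m, a list of three; "grip": the finger opening in m, from 0 to 0.0854. In form: [{"delta_rot": [rx, ry, rz], "linear": [x, y, z], "grip": grip}, ...]. A call has 1 to 10 rows; each row shifts and turns the commanded pose from where the row before left it, along the tool's axes as they then stand; what a row does not reach is not made up. A row lasts 1/10 s, in which the tool goes at most 50 mm and 8.59 degrees, less where a joint would pass 70% of its speed; a pose out of reach is approached as far as the arm can. A call with a gripper value outside its range is refused whole. The fingers move at their own pace and stop on an object; "newtons" is the grip in N (left out, the last holds). Time passes only in rows, so rows that do not move let the fingers close. It gives the time, the measured TCP pose, the force, the opening and the grip force at its end, in the units of the state.
- ctrl.get_obs(): the state, without advancing time (a new reading comes with each control period).
- ctrl.get_image(name): name is "scene" or "top"; returns (picture, depth): 384x512x3 uint8, red, green, blue; 384x512 float32, m along the optical axis (not along the pixel's ray), 0 where there is no reading.
- ctrl.camera_info(name): a dict with "camera_matrix" (3x3 intrinsics, pixels), "R" (3x3) and "t" (3): a world point X has camera coordinates R X + t. Camera axes: x right, y down, z forward; pixel columns grow to the right and rows downward; lengths in m; the calibration is good to about 2 mm. A picture is of the moment at which its call begins. camera_info takes no time and is no camera call.
- ctrl.finish_job(): hands the job in; it is judged then, once.
The state is a dict: "t": time; "q": joint angles; "dq": joint speeds; "effort": joint torques, N m; "tool_pos": TCP position; "tool_rot": TCP orientation; "contact_force": force on the tool from outside, world axes, zero at the start; "wrist_torque": the same for the moment, N m; "opening": finger opening in m; "grip_force": force on a finger pad.
Only numpy, scipy, OpenCV 4.12 (cv2) and the standard library are available. Lean on these libraries where they do the work, as an engineer would, in place of code of your own. Each camera call takes 0.05 s, during which the arm holds its last target. There are 200 camera calls.

## Working session

There is one attempt and no reset: what is moved stays moved. The work goes in short steps, Python scripts to look and compute and a tool call to move; the robot and the scene stay as the last step left them, time stands still between calls to the robot, and variables do not carry over. Pictures are saved under pics/ and viewed, at most 10 in all, crops included, and the job is handed in when it is done.

Besides the shell and the picture viewer there is one more tool, called after ">>>" as name([rows], argument=value, ...), one row to a line, values as JSON. jog_arm: Moves the arm, as the interface text tells. Its arguments: {"type":"object","properties":{"steps":{"type":"array"},"newtons":{"type":"number"}},"required":["steps"]}

```bash
mkdir -p pics; cat > h.py <<'E'
import numpy as np, cv2
from station import ctrl
def grab(n):
    im,d=ctrl.get_image(n); return im,d,ctrl.camera_info(n)
def pts(mask,d,c):
    v,u=np.nonzero(mask&(d>0)); z=d[v,u]; K=c["camera_matrix"]
    P=np.stack([(u-K[0,2])/K[0,0]*z,(v-K[1,2])/K[1,1]*z,z],1)
    return (P-np.array(c["t"]))@np.array(c["R"])
E
python3 - <<'E'
from h import *
a=[]
for n in("top","scene"):
    im,d,c=grab(n); np.savez(n+".npz",im=im,d=d); a.append(im); print(n,c["camera_matrix"],-np.array(c["R"]).T@c["t"])
cv2.imwrite("pics/a.png",cv2.resize(np.vstack(a),(512,768))[...,::-1][:768]) if 0 else None
cv2.imwrite("pics/top.png",a[0][...,::-1]);cv2.imwrite("pics/scene.png",a[1][...,::-1])
o=ctrl.get_obs();print(o["t"],o["tool_pos"],o["tool_rot"])
E
```

```text
top [[429.40462251   0.         254.25552134]
 [  0.         429.40462251 192.5247658 ]
 [  0.           0.           1.        ]] [0.45562504 0.04166869 1.02260361]
scene [[346.47010985   0.         256.44392244]
 [  0.         346.47010985 192.22652972]
 [  0.           0.           1.        ]] [ 1.14054368 -0.26475242  0.826594  ]
0.1 [ 0.24944093 -0.57245672  0.23019949] [-3.07376621e+00 -6.40367635e-01  2.10096867e-04]
```

View pics/top.png

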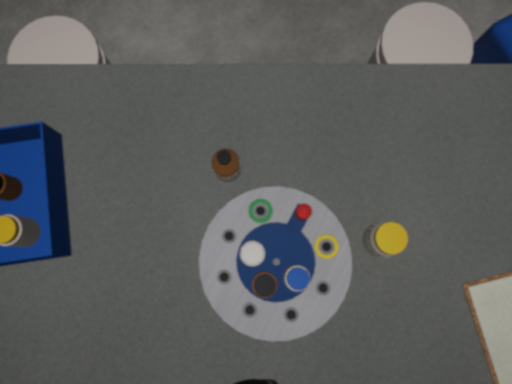

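View pics/scene.png

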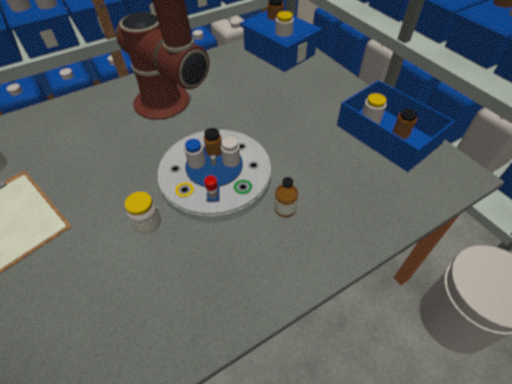

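Top view: red knob at (304,212), yellow ring at (326,246), green ring at (260,210), bottle at (226,163) and jar at (391,238). In the scene view the knob is at (211,183) and the yellow ring at (184,189).

```bash
python3 - <<'E'
from h import *
from scipy.optimize import least_squares
for n in("top","scene"):
    f=np.load(n+".npz"); im,d=f["im"],f["d"]; c=ctrl.camera_info(n)
    K=np.array(c["camera_matrix"]);R=np.array(c["R"]);t=np.array(c["t"]);C=-R.T@t
    def ray(u,v,z):
        r=R.T@np.linalg.inv(K)@[u,v,1]; return C+r*(z-C[2])/r[2]
    H=cv2.cvtColor(im,cv2.COLOR_RGB2HSV);h,s,v=[H[...,i] for i in range(3)]
    U,V=np.meshgrid(np.arange(512),np.arange(384))
    cu,cv=(276,262) if n=="top" else (214,172)
    near=(np.hypot(U-cu,V-cv)<(75 if n=="top" else 58))
    for nm,m,z in(("red",((h<6)|(h>174))&(s>150)&(v>70),.126),("yel",(h>22)&(h<35)&(s>120),.048),("grn",(h>40)&(h<85)&(s>80),.048)):
        m=m&near; P=pts(m,d,c)
        if nm=="red":
            top=P[P[:,2]>.12]; print(n,nm,"top pts",len(top),(top.min(0)+top.max(0))/2,top.mean(0),top[:,2].max())
        else:
            ct=np.vstack([x for x in cv2.findContours(m.astype(np.uint8),0,1)[0]]);e=cv2.fitEllipse(ct)
            print(n,nm,m.sum(),ray(*e[0],z),P.mean(0))
    # holes -> pivot 
    P=pts(near,d,c)
f=np.load("top.npz");c=ctrl.camera_info("top");H=cv2.cvtColor(f["im"],cv2.COLOR_RGB2HSV)
U,V=np.meshgrid(np.arange(512),np.arange(384))
for nm,cu,cv_,z0 in(("bottle",226,160,.1),("jar",391,238,.08)):
    P=pts(np.hypot(U-cu,V-cv_)<30,f["d"],c);P=P[P[:,2]>z0];print(nm,(P.min(0)+P.max(0))/2,P.max(0)[2])
P=pts(np.hypot(U-276,V-262)<110,f["d"],c);P=P[(P[:,2]>.04)&(P[:,2]<.052)]
print("plate",(np.percentile(P,.1,axis=0)+np.percentile(P,99.9,axis=0))/2,P.min(0),P.max(0))
E
```

```text
top red top pts 164 [ 0.55697532 -0.05620687  0.12520942] [ 0.5571375  -0.05659665  0.12485051] 0.1295062219989042
top yel 220 [ 0.48666786 -0.1151682   0.048     ] [ 0.48664115 -0.1152985   0.04720747]
top grn 215 [0.56808883 0.03346377 0.048     ] [0.56812532 0.0335063  0.04729898]
scene red top pts 88 [ 0.56184979 -0.05952614  0.12363279] [ 0.56300073 -0.06022561  0.12478944] 0.12718387310854345
scene yel 113 [ 0.48856954 -0.11673415  0.048     ] [ 0.48858393 -0.11654559  0.04756528]
scene grn 115 [ 0.41501754 -0.01037279  0.048     ] [0.56281048 0.03005625 0.05091967]
bottle [0.67167582 0.11215944 0.11717668] 0.13430554081285478
jar [ 0.5033236  -0.24653152  0.09230875] 0.1042826332888881
plate [ 0.46451366 -0.02543602  0.04562599] [ 0.28257725 -0.23665832  0.04000435] [0.67537102 0.16937854 0.05199538]
```

>>> jog_arm([
  {"delta_rot": [0,0,0],"linear": [0.03,-0.021,0],"grip": 0.0854},
  {"delta_rot": [0,0,0],"linear": [0.035,-0.025,0],"grip": 0.0854},
  {"delta_rot": [0,0,0],"linear": [0.035,-0.025,0],"grip": 0.0854},
  {"delta_rot": [0,0,0],"linear": [0.035,-0.025,0],"grip": 0.0854},
  {"delta_rot": [0,0,0],"linear": [0.035,-0.025,0],"grip": 0.0854},
  {"delta_rot": [0,0,0],"linear": [0.035,-0.025,0],"grip": 0.0854},
  {"delta_rot": [0,0,0],"linear": [0.035,-0.025,0],"grip": 0.0854},
  {"delta_rot": [0,0,0],"linear": [0.035,-0.025,0],"grip": 0.0854},
  {"delta_rot": [0,0,0],"linear": [0.035,-0.025,0],"grip": 0.0854},
  {"delta_rot": [0,0,0],"linear": [0.035,-0.025,0],"grip": 0.0854},
], newtons=40)

```text
t: 1.1
tool_pos: [0.468, -0.2079, 0.2309]
tool_rot: [-3.075, -0.64, 0.001]
contact_force: [1.2, -0.5, 1.0]
opening: 0.0853
grip_force: 0.0
```

>>> jog_arm([
  {"delta_rot": [0,0,0],"linear": [0.035,-0.025,0],"grip": 0.0854},
  {"delta_rot": [0,0,0],"linear": [0.035,-0.025,0],"grip": 0.0854},
  {"delta_rot": [0,0,0],"linear": [0.03,-0.022,0.01],"grip": 0.0854},
  {"delta_rot": [0,0,0],"linear": [0.02,-0.015,0.02],"grip": 0.0854},
  {"delta_rot": [0,0,0],"linear": [0.015,-0.01,0.02],"grip": 0.0854},
  {"delta_rot": [0,0,0],"linear": [0,0,0.02],"grip": 0.0854},
  {"delta_rot": [0,0,0],"linear": [0,0,0],"grip": 0.0854},
  {"delta_rot": [0,0,0],"linear": [0,0,0],"grip": 0.0854},
])

```text
t: 1.9
tool_pos: [0.5523, -0.0668, 0.161]
tool_rot: [-3.075, -0.641, 0.002]
contact_force: [0.2, -0.4, 0.6]
opening: 0.0859
grip_force: 0.0
```

>>> jog_arm([
  {"delta_rot": [0,0,0],"linear": [0.0095,-0.0065,0],"grip": 0.0854},
  {"delta_rot": [0,0,0],"linear": [0,0,0.02],"grip": 0.0854},
  {"delta_rot": [0,0,0],"linear": [0,0,0.02],"grip": 0.0854},
  {"delta_rot": [0,0,0],"linear": [0,0,0.017],"grip": 0.0854},
  {"delta_rot": [0,0,0],"linear": [0,0,0.01],"grip": 0.0854},
  {"delta_rot": [0,0,0],"linear": [0,0,0],"grip": 0.0854},
  {"delta_rot": [0,0,0],"linear": [0,0,0],"grip": 0.0854},
])

```text
t: 2.6
tool_pos: [0.5596, -0.0572, 0.0954]
tool_rot: [3.075, 0.64, 0.002]
contact_force: [1.0, 0.4, 0.5]
opening: 0.0856
grip_force: 0.0
```

```bash
python3 - <<'E'
from h import *
a,d,c=grab("top");b,_,_=grab("scene")
w=np.hstack([cv2.resize(a[140:290,200:350],(400,400)),cv2.resize(b[120:230,150:260],(400,400))])
cv2.imwrite("pics/b.png",w[...,::-1])
E
```

```text
(no output)
```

View pics/b.png

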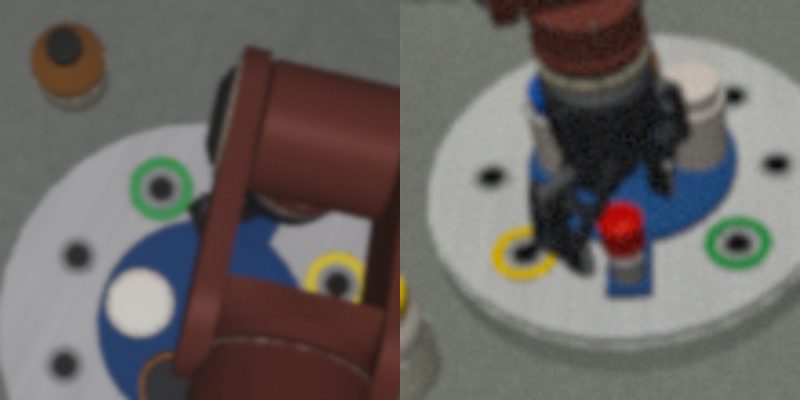

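The knob (crop 622,230) lies midway between the fingertips (580,265) and (665,190), so the gripper is centred; I'll close it.

>>> jog_arm([
  {"delta_rot": [0,0,0],"linear": [0,0,0],"grip": 0.03},
  {"delta_rot": [0,0,0],"linear": [0,0,0],"grip": 0.025},
  {"delta_rot": [0,0,0],"linear": [0,0,0],"grip": 0.025},
  {"delta_rot": [0,0,0],"linear": [0,0,0],"grip": 0.025},
  {"delta_rot": [0,0,0],"linear": [0,0,0],"grip": 0.025},
  {"delta_rot": [0,0,0],"linear": [0,0,0],"grip": 0.025},
  {"delta_rot": [0,0,0],"linear": [0,0,0],"grip": 0.025},
  {"delta_rot": [0,0,0],"linear": [0,0,0],"grip": 0.025},
], newtons=50)

```text
t: 3.5
tool_pos: [0.5593, -0.0572, 0.0948]
tool_rot: [3.075, 0.641, 0.002]
contact_force: [0.5, -1.1, 4.1]
opening: 0.0324
grip_force: 50.3
```

>>> jog_arm([
  {"delta_rot": [0,0,0],"linear": [0,0,-0.007],"grip": 0.025},
  {"delta_rot": [0,0,0],"linear": [0,0,-0.007],"grip": 0.025},
  {"delta_rot": [0,0,0],"linear": [0,0,-0.007],"grip": 0.025},
  {"delta_rot": [0,0,0],"linear": [0,0,-0.008],"grip": 0.025},
  {"delta_rot": [0,0,0],"linear": [0,0,0],"grip": 0.025},
  {"delta_rot": [0,0,0],"linear": [0,0,0],"grip": 0.025},
])

```text
t: 4.1
tool_pos: [0.5589, -0.0574, 0.122]
tool_rot: [3.075, 0.64, 0.001]
contact_force: [6.9, -3.3, -7.0]
opening: 0.0327
grip_force: 50.2
```

```bash
python3 - <<'E'
from h import *
b,_,_=grab("scene")
cv2.imwrite("pics/c.png",cv2.resize(b[120:230,150:260],(500,500))[...,::-1])
o=ctrl.get_obs();p=np.array(o["tool_pos"]);print(p,o["contact_force"],o["tool_rot"])
Rt=cv2.Rodrigues(np.array(o["tool_rot"]))[0]
yel=np.array([.4875,-.1155]);grn=np.array([.568,.0335]);M=(yel+grn)/2
d=(grn-yel)/np.linalg.norm(grn-yel);n=np.array([d[1],-d[0]]);pv=M-.0849*n
print("pivot",pv,"knob exp",pv+.12*n)
# arc waypoints from the held position: rotate about pivot
r=p[:2]-pv;th=np.deg2rad(-45);prev=p[:2]
print("r",np.linalg.norm(r))
for k in range(1,13):
    a=th*k/12;q=pv+np.array([[np.cos(a),-np.sin(a)],[np.sin(a),np.cos(a)]])@r
    print(q.round(4),(Rt.T@np.r_[q-prev,0]).round(4));prev=q
E
```

```text
[ 0.55891506 -0.0573684   0.12181147] [ 6.20386971 -1.87984409 -6.61955307] [3.07480637e+00 6.40380123e-01 1.33699880e-03]
pivot [ 0.45305442 -0.00064433] knob exp [ 0.55863121 -0.05768415]
r 0.12010035551121066
[ 0.555  -0.0642] [-0.0063  0.0047  0.    ]
[ 0.5506 -0.0707] [-0.0066  0.0042 -0.    ]
[ 0.5458 -0.0769] [-0.0069  0.0038 -0.    ]
[ 0.5406 -0.0828] [-0.0071  0.0033 -0.    ]
[ 0.5351 -0.0884] [-0.0073  0.0029 -0.    ]
[ 0.5291 -0.0936] [-0.0075  0.0024 -0.    ]
[ 0.5229 -0.0983] [-0.0076  0.0019 -0.    ]
[ 0.5164 -0.1027] [-0.0077  0.0014 -0.    ]
[ 0.5096 -0.1066] [-0.0078  0.0009 -0.    ]
[ 0.5025 -0.1101] [-0.0079  0.0004 -0.    ]
[ 0.4952 -0.1131] [-0.0079 -0.0001 -0.    ]
[ 0.4878 -0.1156] [-0.0078 -0.0007 -0.    ]
```

View pics/c.png

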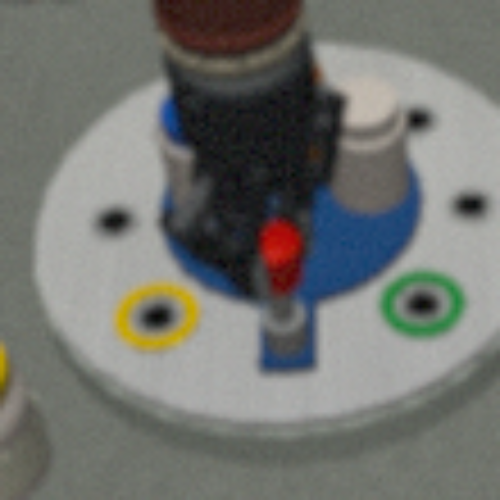

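The knob has risen clear of its housing (knob at 282,255, housing at 288,325), and the 7 N spring load confirms it. Next I'll follow the arc.

>>> jog_arm([
  {"delta_rot": [0,0,0],"linear": [-0.0063,0.0047,0],"grip": 0.025},
  {"delta_rot": [0,0,0],"linear": [-0.0066,0.0042,0],"grip": 0.025},
  {"delta_rot": [0,0,0],"linear": [-0.0069,0.0038,0],"grip": 0.025},
  {"delta_rot": [0,0,0],"linear": [-0.0071,0.0033,0],"grip": 0.025},
  {"delta_rot": [0,0,0],"linear": [-0.0073,0.0029,0],"grip": 0.025},
  {"delta_rot": [0,0,0],"linear": [-0.0075,0.0024,0],"grip": 0.025},
  {"delta_rot": [0,0,0],"linear": [0,0,0],"grip": 0.025},
])

```text
t: 4.85
tool_pos: [0.5278, -0.0945, 0.1213]
tool_rot: [3.074, 0.639, -0.003]
contact_force: [3.7, -5.4, -6.5]
opening: 0.0324
grip_force: 50.3
```

>>> jog_arm([
  {"delta_rot": [0,0,0],"linear": [-0.0076,0.0019,0],"grip": 0.025},
  {"delta_rot": [0,0,0],"linear": [-0.0077,0.0014,0],"grip": 0.025},
  {"delta_rot": [0,0,0],"linear": [-0.0078,0.0009,0],"grip": 0.025},
  {"delta_rot": [0,0,0],"linear": [-0.0079,0.0004,0],"grip": 0.025},
  {"delta_rot": [0,0,0],"linear": [-0.0079,-0.0001,0],"grip": 0.025},
  {"delta_rot": [0,0,0],"linear": [-0.0078,-0.0007,0],"grip": 0.025},
  {"delta_rot": [0,0,0],"linear": [0,0,0],"grip": 0.025},
  {"delta_rot": [0,0,0],"linear": [0,0,0],"grip": 0.025},
])

```text
t: 5.65
tool_pos: [0.4861, -0.1158, 0.1217]
tool_rot: [3.076, 0.64, -0.005]
contact_force: [0.3, -4.5, -7.6]
opening: 0.0323
grip_force: 50.3
```

```bash
python3 - <<'E'
from h import *
b,_,_=grab("scene")
cv2.imwrite("pics/d.png",cv2.resize(b[120:230,150:260],(500,500))[...,::-1])
o=ctrl.get_obs();print(o["tool_pos"],o["contact_force"])
E
```

```text
[ 0.48622239 -0.11576513  0.12171941] [ 0.27531985 -5.02870251 -6.36279696]
```

View pics/d.png

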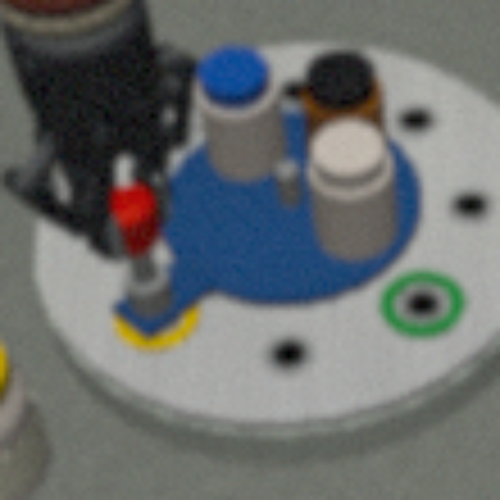

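The lug now covers the yellow ring (crop 155,310), with the knob at (132,205). I'll lower the pin gently, then let go.

>>> jog_arm([
  {"delta_rot": [0,0,0],"linear": [0,0,0.006],"grip": 0.025},
  {"delta_rot": [0,0,0],"linear": [0,0,0.006],"grip": 0.025},
  {"delta_rot": [0,0,0],"linear": [0,0,0.005],"grip": 0.025},
  {"delta_rot": [0,0,0],"linear": [0,0,0.005],"grip": 0.025},
  {"delta_rot": [0,0,0],"linear": [0,0,0.004],"grip": 0.025},
  {"delta_rot": [0,0,0],"linear": [0,0,0],"grip": 0.025},
  {"delta_rot": [0,0,0],"linear": [0,0,0],"grip": 0.025},
])

```text
t: 6.4
tool_pos: [0.4877, -0.1154, 0.0971]
tool_rot: [-3.075, -0.641, 0.001]
contact_force: [0.8, -4.0, -5.9]
opening: 0.0323
grip_force: 50.6
```

>>> jog_arm([
  {"delta_rot": [0,0,0],"linear": [0,0,0.001],"grip": 0.05},
  {"delta_rot": [0,0,0],"linear": [0,0,0],"grip": 0.0854},
  {"delta_rot": [0,0,0],"linear": [0,0,0],"grip": 0.0854},
  {"delta_rot": [0,0,0],"linear": [0,0,0],"grip": 0.0854},
  {"delta_rot": [0,0,0],"linear": [0,0,0],"grip": 0.0854},
  {"delta_rot": [0,0,0],"linear": [0,0,0],"grip": 0.0854},
  {"delta_rot": [0,0,0],"linear": [0,0,0],"grip": 0.0854},
  {"delta_rot": [0,0,0],"linear": [0,0,-0.015],"grip": 0.0854},
  {"delta_rot": [0,0,0],"linear": [0,0,-0.025],"grip": 0.0854},
  {"delta_rot": [0,0,0],"linear": [0,0,-0.025],"grip": 0.0854},
])

```text
t: 7.4
tool_pos: [0.4876, -0.1153, 0.1627]
tool_rot: [-3.075, -0.641, 0.0]
contact_force: [0.1, 0.5, 0.1]
opening: 0.0852
grip_force: 0.0
```

>>> jog_arm([
  {"delta_rot": [0,0,0],"linear": [0,0,-0.03],"grip": 0.0854},
  {"delta_rot": [0,0,0],"linear": [0,0,-0.03],"grip": 0.0854},
  {"delta_rot": [0,0,0],"linear": [-0.02,0,-0.01],"grip": 0.0854},
  {"delta_rot": [0,0,0],"linear": [-0.03,0.02,0],"grip": 0.0854},
  {"delta_rot": [0,0,0],"linear": [-0.035,0.025,0],"grip": 0.0854},
  {"delta_rot": [0,0,0],"linear": [-0.035,0.025,0],"grip": 0.0854},
  {"delta_rot": [0,0,0],"linear": [-0.035,0.025,0],"grip": 0.0854},
  {"delta_rot": [0,0,0],"linear": [-0.02,0.02,0],"grip": 0.0854},
  {"delta_rot": [0,0,0],"linear": [0,0,0],"grip": 0.0854},
  {"delta_rot": [0,0,0],"linear": [0,0,0],"grip": 0.0854},
])

```text
t: 8.4
tool_pos: [0.3732, -0.291, 0.2322]
tool_rot: [3.076, 0.638, 0.001]
contact_force: [1.2, 0.6, -0.3]
opening: 0.0856
grip_force: 0.0
```

```bash
python3 - <<'E'
from h import *
a,d,c=grab("top");b,_,_=grab("scene")
H=cv2.cvtColor(a,cv2.COLOR_RGB2HSV);h,s,v=[H[...,i] for i in range(3)]
U,V=np.meshgrid(np.arange(512),np.arange(384))
m=((h<6)|(h>174))&(s>150)&(v>90)&(np.hypot(U-328,V-246)<16)
P=pts(m,d,c);P=P[P[:,2]>.1];print(len(P),P.mean(0),np.median(P,0))
w=np.hstack([cv2.resize(a[140:290,200:350],(400,400)),cv2.resize(b[120:230,150:260],(400,400))])
cv2.imwrite("pics/e.png",w[...,::-1])
o=ctrl.get_obs();print(o["t"],o["tool_pos"],o["contact_force"])
E
```

```text
175 [ 0.48708139 -0.11306525  0.12445387] [ 0.48693561 -0.11299285  0.12456663]
8.5 [ 0.37364917 -0.29012712  0.23185564] [-0.77053399 -0.45039849  0.37869096]
```

View pics/e.png

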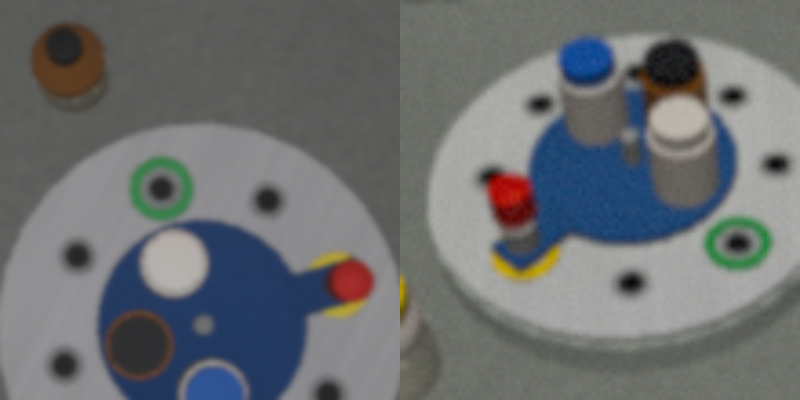

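The knob sits low over the yellow ring (top crop 350,282). Its top height is 0.1245 m, against 0.1249 m when it was home at the start, so the pin is home. The bottle is unmoved and the arm is clear.

```bash
python3 -c "
from station import ctrl
print(ctrl.finish_job())"
```

```text
the job is handed in; nothing more can be done
None
```

The pin is home in the yellow-ringed hole, the knob is released and the arm is clear of the turntable; I kept clear of the loose bottle and jar, and the job is handed in, with no verdict returned.

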